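# Load a culture dish into the colony imager

## Robot

A 6-joint arm with a two-finger parallel gripper is mounted at the origin on a cart in front of the work surface, level with it; the furniture and walls round the work are solid. World frame = base frame: x ahead of the robot, y to its left, z up, the work surface at z = 0. Lengths are in m, angles in rad, forces in N, time in s.
With the tool pointing down it reaches from about 0.3 to 0.875 m from the base axis. Payload 6.4 kg.
Tool frame: the origin (TCP) lies midway between the tips of the shut fingers; the grasp point (between the pads) lies 19 mm behind it; z points along the fingers, y is the line along which they close (so a half turn about z gives the same grasp; the last joint's range is limited). The gripper opens to 85 mm and grips with 20 to 120 N. Pads are 22 mm wide; open, the fingers measure 114 mm over their backs; the gripper's body (76 mm by 85 mm) begins 54 mm behind the grasp point. The pads swing forward as they close: fully open they stand 13 mm farther back than shut.
Start: joints at [-1.517, 0.181, 1.607, -0, 1.354, -0.206], TCP at [0.148, -0.556, 0.231] pointing down, gripper open.
Joint ranges: [-2.99, 2.99], [-0.89, 2.07], [0.3, 2.58], [-1.14, 4.28], [0, 2.63], [-3.12, 3.12]. Speed limits (rad/s): [2.57, 2.57, 3.01, 3.14, 3.14, 3.14].

## Interface

Orientations are given as a unit quaternion [w, x, y, z].
In Python, from bench import * gives the robot as it stands.
- The arm moves only by the tool play_rows, never from a script. Its argument "plan" is a list of rows, each a list of 3 entries, a list of its own where there are three numbers: the finger opening in mm, from 0 to 85.4, then the shift along the tool's x, y, z normalised to -1 to 1, where 1 is 40 cm, then the turn about the tool's z normalised to -1 to 1, where 1 is pi rad. A call has 1 to 10 rows; each row is the pose to reach, as a shift and turn from the pose commanded when the call began, along the tool's axes at that moment, turning the shorter way round; what a row does not reach only later rows make up. A row lasts 1/10 s, in which the tool goes at most 50 mm and 8.59 degrees, less where a joint would pass 70% of its speed; a pose out of reach is approached as far as the arm can. A call with a number of a shift or a turn outside -1 to 1 is refused whole. A call with a gripper value outside its range is refused whole. The fingers move at their own pace and stop on an object; the grip force is fixed at half the most. Time passes only in rows, so rows that repeat a pose let the fingers close. It gives the time, the measured TCP pose, the force, the opening and the grip force at its end, in the units of the state.
- get_obs(): the state, without advancing time (a new reading comes with each control period).
- camera(name): name is "scene" or "top" or "wrist"; returns a dict with "image" (400x640x3 uint8, red, green, blue), "range_z" (400x640 float32, m along the optical axis (not along the pixel's ray), 0 where there is no reading), "intrinsics" (3x3 intrinsics, pixels), "rvec" (rotation vector, rad) and "tvec" (3), from world to camera coordinates, as OpenCV has them; the wrist camera has in their place "T_tool_cam" (4x4, takes a point from camera to tool coordinates, whose origin is the TCP and whose axes are the flange's). Camera axes: x right, y down, z forward; pixel columns grow to the right and rows downward; lengths in m; the calibration is good to about 2 mm. A picture is of the moment at which its call begins: read the wrist's pose just before it.
- hand_in(): hands the job in; it is judged then, once.
Trained networks look in a picture, given as the dict that the camera call returned (one of the last four; its "shot" number tells which), for a name from the list of things; names that differ only in an ending like _2 or _b are one class to them, and where a whole thing is asked for, a point or a joint stands for the part that bears it (a point fixed in the world has none). Each returns a list of dicts, best first, with "conf" (0 to 1); they miss things now and then, are a little off and sometimes report something else, mostly with a low value. They report only what shows in the picture. A call takes as long as a camera call. They do not tell look-alikes from the thing itself.
- search_frame(picture, label): "rect" ([centre column, centre row, width, height] in pixels, round what is visible of it).
- masks_of(picture, label): "mask" (400x640 bool, what is visible of it) and "rect" ([centre column, centre row, width, height] in pixels, round what is visible of it).
The state is a dict: "time_s": time; "q": joint angles; "dq": joint speeds; "joint_efforts": joint torques, N m; "eef_pos": TCP position; "eef_rot": TCP orientation; "wrist_force": force on the tool from outside, world axes, zero at the start; "torque": the same for the moment, N m; "opening": opening from 0.0 (shut) to 1.0 (fully open); "grasp_force": force on a finger pad.
Only numpy, scipy, OpenCV 4.12 (cv2) and the standard library are available. Lean on these libraries where they do the work, as an engineer would, in place of code of your own. Each camera call takes 0.05 s, during which the arm holds its last target. There are 200 camera calls.

## Task

Load the culture dish for imaging: draw the imager's dish stage fully out to its loading stop, get the dish across the desk and up the ramp in the imager's side until it sits in the stage's nest, then slide the stage fully home under the camera with the dish riding in it. Keep the dish flat, and leave the jar, the beaker, the highlighter and the counter where they stand.

Things in the scene. Friction and masses are not known exactly. Their poses are not given: they have to be found in the camera images.
- dish: closed round culture (petri) dish, pale (cream to grey) agar in a clear dish, loose, 90 mm across and 16 mm high (its solid wall is 86 mm across, 13 mm high); too wide for the gripper, so it is pushed. Origin: centre of its underside, z up.
- imager: colony imager, fixed: a dark bed plate with two aluminium guide rails and a camera on a bridge at its far end. Origin: on the desk, at the centre of the loading position; +x runs along the rails towards the camera, y left, z up. Bed x = -110 to 220 mm, y = -64 to 64 mm; rails 12 mm high, inner faces at y = +-54 mm.
- loading_gap (a point): middle of the loading gap in the imager's right (-y) rail, 59 mm right of the imager's origin, on its sill 5.5 mm above the desk. The gap is 100 mm wide (along x); a ramp rises to the sill from the desk 35 mm farther right, between two 12 mm high cheeks that flare from 104 mm apart at the sill to 130 mm apart 30 mm farther right.
- bridge (a point): point on the bed below the camera, 150 mm ahead (+x) of the imager's origin. The bridge's posts (20 mm square, 172 mm high) stand 78 mm left and right of it; the black ring light, 94 mm across, has its underside 75 mm above the desk; camera and beam above reach 200 mm.
- stage (a joint): slide of the dish stage along the imager's +x: 0 = fully out at the loading stop (nest centred on the imager's origin, open to the loading gap), 0.15 m = fully home at the end stop, nest under the camera. Friction about 2 N.
- stage_nest (a point): centre of the stage's nest, on its floor, 4.4 mm above the desk, 1 mm below the sill. The nest is 96 mm wide along x between two black fences, closed by a fence on the left (+y, inner face 48 mm from this point) and open to the right (-y); fences 13 mm high above the desk. A metal tongue 40 mm wide runs from the nest towards -x.
- stage_tab (a point): middle of the upright pull tab at the front end of the stage's tongue, 161 mm before the nest centre, 30 mm above the desk. The tab is a plate 8 mm thick (along the imager's x), 56 mm wide and 49 mm high above the desk; it can be pushed or hooked from either side.
- jar: specimen jar with light grey screw cap, loose, 46 mm across, 58 mm high; origin: centre of its underside. Leave it standing.
- beaker: small clear beaker, loose, 53 mm across, 63 mm high; origin: centre of its underside. Leave it standing.
- highlighter: yellow-green highlighter pen lying on the desk, loose, 118 x 15 x 17 mm; origin: centre of its underside. Leave it.
- counter: grey hand tally counter with a finger ring, loose, 45 x 70 x 29 mm; origin: centre of its underside. Leave it.
Not all that is in view belongs to the job. What is shaped like the dish but yellow is not meant.

How it is judged:
On the way, in this order (a step that is already met when the one before it is completed fails the run):
1. the stage is drawn fully out to its loading stop (within 4 mm) (value of joint stage below 0.004 m), for 0.2 s.
2. the dish lies flat in the nest (within 14 mm of its centre) while the stage is out (within 12 mm) (horizontal distance between dish and stage_nest below 0.014 m and z of dish in the frame of stage_nest below 0.003 m and angle between dish's own z axis and vertical below 0.05 rad and value of joint stage below 0.012 m), for 0.2 s.
At the end, for the whole second after the job is handed in: The stage stands at its end stop under the camera (within 4 mm), and the dish lies still and flat in its nest (within 14 mm of the nest's centre, which the fences ensure, and not raised by more than 3 mm) (value of joint stage above 0.146 m and horizontal distance between dish and stage_nest below 0.014 m and z of dish in the frame of stage_nest below 0.003 m and angle between dish's own z axis and vertical below 0.05 rad and linear speed of dish below 0.02 m/s); the robot touches nothing.
It fails at once if the dish is tipped by more than 0.35 rad (angle between dish's own z axis and vertical above 0.35 rad).
It fails at once if the jar is shifted by more than 25 mm or tipped (distance of jar from where it was at the start of the episode above 0.025 m or angle between jar's own z axis and vertical above 0.4 rad).
It fails at once if the beaker is shifted by more than 25 mm or tipped (distance of beaker from where it was at the start of the episode above 0.025 m or angle between beaker's own z axis and vertical above 0.4 rad).
It fails at once if the highlighter or the counter is shifted by more than 25 mm (distance of any of highlighter, counter from where it was at the start of the episode above 0.025 m).
It also fails if it takes over 72 s, if anything falls off the work surface, if the arm or the gripper's body presses on something with over 40 N, if the wrist force passes 120 N, or if a joint passes its speed limit or range.

## Working session

There is one attempt and no reset: what is moved stays moved. The work goes in short steps, Python scripts to look and compute and a tool call to move; the robot and the scene stay as the last step left them, time stands still between calls to the robot, and variables do not carry over. Pictures are saved under pics/ and viewed, at most 10 in all, crops included, and the job is handed in when it is done.

Besides the shell and the picture viewer there is one more tool, called as name(argument=value, ...), one argument or row to a line, values as JSON. play_rows: Moves the arm, as the interface text tells. Its arguments: {"type":"object","properties":{"plan":{"type":"array","items":{"type":"array"}}},"required":["plan"]}

```bash
mkdir -p pics; cat > h.py <<'E'
from bench import *
import numpy as np, cv2
def T(c):
    if 'rvec' in c and c['rvec'] is not None:
        R=cv2.Rodrigues(np.array(c['rvec'],float))[0]; return R.T, -R.T@np.array(c['tvec'],float).ravel()
def cloud(c):
    z=c['range_z']; K=np.array(c['intrinsics']); v,u=np.mgrid[:400,:640]
    P=np.stack([(u-K[0,2])/K[0,0]*z,(v-K[1,2])/K[1,1]*z,z],-1)
    R,t=T(c); return P@R.T+t
def save(n,im): cv2.imwrite(n,im[...,::-1])
E
python3 - <<'E'
from h import *
o=get_obs(); print(o['eef_pos'],o['eef_rot'],o['time_s'])
for n in ['top','scene']:
    c=camera(n); save(f'pics/{n}0.png',c['image']); W=cloud(c); np.savez(f'{n}0.npz',W=W,im=c['image'],z=c['range_z'])
    print(n,'cam pos',T(c)[1])
    for l in ['dish','imager','stage_tab','stage_nest','jar','beaker','highlighter','counter']:
        for d in masks_of(c,l)[:3]:
            m=d['mask']&(c['range_z']>0); p=W[m]
            if len(p): print(l,round(d['conf'],2),np.round(d['rect']),np.round(np.median(p,0),3),np.round(np.percentile(p,2,0),3),np.round(np.percentile(p,98,0),3))
E
```

```text
[ 0.14770221 -0.55512983  0.23038959] [-8.81421682e-04  9.91574063e-01  1.29538008e-01  6.74775390e-05] 0.0
top cam pos [0.43070053 0.00680496 1.02490496]
dish 0.7 [429. 225.  30.  32.] [ 0.551 -0.305  0.015] [ 0.511 -0.345  0.01 ] [ 0.592 -0.264  0.019]
dish 0.66 [436. 178.  30.  30.] [ 0.69  -0.334  0.015] [ 0.649 -0.377  0.002] [ 0.733 -0.293  0.019]
dish 0.61 [412. 275.  33.  35.] [ 0.422 -0.251  0.015] [ 0.381 -0.293  0.011] [ 0.462 -0.21   0.019]
imager 0.68 [288. 167.  81. 133.] [0.705 0.074 0.006] [ 0.535 -0.013 -0.001] [0.81  0.167 0.187]
stage_tab 0.83 [292. 189.  39.  82.] [0.679 0.074 0.005] [0.541 0.029 0.001] [0.756 0.13  0.047]
stage_nest 0.96 [289. 190.  39.  75.] [0.681 0.073 0.005] [0.541 0.029 0.001] [0.754 0.13  0.048]
stage_nest 0.66 [365. 262.  25.  21.] [ 0.455 -0.142  0.005] [ 0.431 -0.161 -0.001] [ 0.48  -0.112  0.064]
jar 0.67 [390. 168.  18.  21.] [ 0.701 -0.191  0.057] [ 0.683 -0.213  0.007] [ 0.724 -0.172  0.061]
beaker 0.67 [364. 260.  25.  21.] [ 0.457 -0.142  0.005] [ 0.431 -0.161 -0.001] [ 0.48  -0.112  0.064]
highlighter 0.48 [212. 253.  30.  31.] [0
[... 596 characters left out ...]
 0.185]
stage_tab 0.87 [286. 220.  77.  41.] [0.671 0.074 0.004] [ 0.535  0.029 -0.   ] [0.752 0.13  0.046]
stage_nest 0.63 [287. 218.  76.  45.] [0.672 0.075 0.004] [ 0.535  0.029 -0.   ] [0.752 0.132 0.046]
jar 0.68 [329. 168.  17.  21.] [ 0.695 -0.184  0.039] [ 0.681 -0.241 -0.004] [ 0.724 -0.171  0.059]
jar 0.21 [286. 217.  74.  42.] [0.672 0.074 0.004] [ 0.535  0.03  -0.   ] [0.751 0.13  0.046]
beaker 0.9 [382. 205.  21.  28.] [ 0.451 -0.125  0.038] [ 0.427 -0.163  0.002] [ 0.478 -0.11   0.061]
highlighter 0.5 [282. 296.  10.  42.] [0.469 0.275 0.011] [ 0.429  0.236 -0.003] [0.506 0.318 0.016]
counter 0.79 [223. 280.  23.  18.] [0.601 0.347 0.023] [0.584 0.324 0.002] [0.627 0.364 0.029]
```

```bash
python3 - <<'E'
from h import *
im=np.load('top0.npz')['im']; save('pics/topcrop.png',cv2.resize(im[110:310,190:460],None,fx=2.9,fy=2.9,interpolation=cv2.INTER_CUBIC))
E
```

```text
(no output)
```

View pics/topcrop.png

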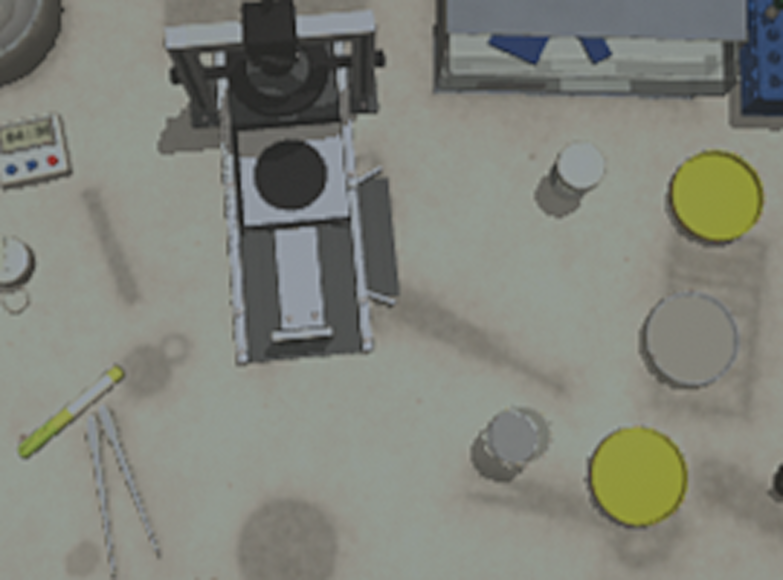

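The grey-agar dish is at crop (690,340), which is full-image (428,227). The look-alikes are yellow, at crop (717,197) and (637,477). The imager's gap faces -y, and the stage is partly home. The jar is at crop (580,165) and the beaker at (515,435).

```bash
python3 - <<'E'
from h import *
for n in ['top','scene']:
    d=np.load(n+'0.npz'); W=d['W']; im=d['im'].astype(int); ok=d['z']>0
    x,y,z=W[...,0],W[...,1],W[...,2]
    # tab top
    m=ok&(x>.5)&(x<.6)&(abs(y-.08)<.06)&(z>.03)&(z<.06); p=W[m]; print(n,'tab',m.sum(),p.mean(0).round(4),p.min(0).round(3),p.max(0).round(3))
    r=cv2.fitLine(p[:,:2].astype(np.float32),cv2.DIST_L2,0,.01,.01).ravel(); print(' dir',r.round(3))
    # rails
    br=im.sum(-1)
    for s in (1,-1):
        m=ok&(x>.52)&(x<.8)&(z>.008)&(z<.018)&((y-.075)*s>.045)&((y-.075)*s<.085); p=W[m]
        if len(p)>5:
            r=cv2.fitLine(p[:,:2].astype(np.float32),cv2.DIST_HUBER,0,.005,.01).ravel(); print(' rail',s,len(p),r.round(4), 'x range',p[:,0].min().round(3), 'y at .6', (r[3]+(0.6-r[2])*r[1]/r[0]).round(4))
    m=ok&(z>.1)&(z<.25)&(x>.6)&(abs(y-.08)<.12); p=W[m]; print(' bridge',p.mean(0).round(3),p.min(0).round(3),p.max(0).round(3))
d=np.load('top0.npz');W=d['W']
# outline height map in imager region
for v in range(165,236,3):
    print(v,' '.join('%3d'%(W[v,u,2]*1000) for u in range(264,332,2)))
print(W[200,290].round(3),W[235,290].round(3), W[235,264].round(3),W[235,330].round(3))
E
```

```text
top tab 96 [0.5429 0.0611 0.0458] [0.536 0.034 0.031] [0.55  0.089 0.051]
 dir [ 0.122 -0.993  0.543  0.061]
 rail 1 413 [0.9947 0.1032 0.6598 0.1337] x range 0.522 y at .6 0.1275
 rail -1 249 [0.9949 0.1012 0.6871 0.0183] x range 0.533 y at .6 0.0094
 bridge [0.997 0.084 0.155] [ 0.761 -0.04   0.1  ] [1.103 0.2   0.205]
scene tab 98 [0.5382 0.0655 0.0417] [0.533 0.034 0.03 ] [0.547 0.092 0.049]
 dir [ 0.104 -0.995  0.538  0.066]
 rail 1 280 [0.9956 0.0936 0.6888 0.1366] x range 0.521 y at .6 0.1282
 rail -1 137 [0.9962 0.0876 0.6955 0.019 ] x range 0.529 y at .6 0.0106
 bridge [0.996 0.091 0.165] [ 0.757 -0.04   0.1  ] [1.127 0.2   0.25 ]
165   0  10  13   4   4   5   1   4   1   6   7   2   2   4   7   3   4 1024   3   5   3   2   4  12   0   0   0  -2  -3   0   0   0   3   0
168  -1   2   9   6   8   4   4   2   8   3   4   5   4   5   7   5   3   2   6   3   2   7   4  12   8   0  -2  13  10  -1  -2   0  -1   0
171   0   0  10   8  14   2   0   6   1   5   7   7   0   3   6   3   5   7   7   4   5   4   3  13  10   8   2   3   6   4  -3   1  -2  -1
174   0   0  12  11  13   4   2
[... 2295 characters left out ...]
 1   0   0   5   0  11  13  -4   0   3   0   0  -2   1
225   1   1   1   0  13   8   2   0   3   4  51  49  50  47  47  47  47  46  42  45  31   1   0   2   3  10  11   1   0   0  -1   0  -3  -1
228  -2  -1   0   1   9  13   2   5   5   2   3   9   4   4   4   0  -1   3   3   3   2   5   0   0   1   0  10   0  -3   1   0  -2  -2   0
231   0   1   0   0  17  12   3   3   4   2   2   4   3   4  -3   6   2   2   6   4   2   0   2  -3  -1  -1   0   1  -2  -1   0  -1  -5   0
234  -1  -1   0  -2  11  11   0   0  -1   0   0   0   0   0  -3   0   2   0  -1  -2   1   0   0   0   1   1   0   0   1   0   0   1   1   3
[0.616 0.075 0.005] [0.519 0.072 0.   ] [ 0.518  0.144 -0.003] [ 0.521 -0.037  0.001]
```

play_rows(
  plan=[
    [40,[0.67,-0.62,0],-0.449],
    [40,[0.67,-0.62,0],-0.449],
    [40,[0.67,-0.62,0],-0.449],
    [40,[0.67,-0.62,0],-0.449],
    [40,[0.67,-0.62,0],-0.449],
    [40,[0.67,-0.62,0],-0.449],
    [40,[0.67,-0.62,0],-0.449],
    [40,[0.67,-0.62,0],-0.449],
    [40,[0.67,-0.62,0],-0.449],
    [40,[0.67,-0.62,0],-0.449],
  ],
)

```text
time_s: 1.9
eef_pos: [0.3436, -0.2464, 0.2316]
eef_rot: [0.0, 0.668, 0.744, -0.0]
wrist_force: [-0.6, -0.1, -0.9]
opening: 0.466
grasp_force: 0.0
```

play_rows(
  plan=[
    [40,[0.71,0.57,0],0],
    [40,[0.71,0.57,0],0],
    [40,[0.71,0.57,0],0],
    [40,[0.71,0.57,0],0],
    [40,[0.71,0.57,0],0],
    [40,[0.71,0.57,0],0],
    [40,[0.71,0.57,0],0],
    [40,[0.71,0.57,0],0],
    [40,[0.71,0.57,0],0],
  ],
)

```text
time_s: 2.8
eef_pos: [0.5421, 0.0598, 0.231]
eef_rot: [-0.0, 0.67, 0.743, -0.0]
wrist_force: [-0.4, -0.8, 0.1]
opening: 0.473
grasp_force: 0.0
```

```bash
cat >> h.py <<'E'
from scipy.spatial.transform import Rotation as Ro
def wrist():
    o=get_obs(); c=camera('wrist'); q=np.array(o['eef_rot'])
    R=Ro.from_quat(q[[1,2,3,0]]).as_matrix(); Tt=np.array(c['T_tool_cam'])
    z=c['range_z']; K=np.array(c['intrinsics']); v,u=np.mgrid[:400,:640]
    P=np.stack([(u-K[0,2])/K[0,0]*z,(v-K[1,2])/K[1,1]*z,z],-1)
    P=P@Tt[:3,:3].T+Tt[:3,3]; return o,c,P@R.T+np.array(o['eef_pos'])
E
python3 - <<'E'
from h import *
o,c,W=wrist(); print(o['eef_pos'],o['time_s'],c['T_tool_cam'].round(3)); save('pics/w1.png',c['image']); np.savez('w1.npz',W=W,im=c['image'],z=c['range_z'])
x,y,z=W[...,0],W[...,1],W[...,2]; ok=c['range_z']>0
m=ok&(x>.5)&(x<.6)&(abs(y-.08)<.06)&(z>.04)&(z<.06); p=W[m]; print('tab',m.sum(),cv2.minAreaRect(p[:,:2].astype(np.float32)*1000),p.min(0),p.max(0),np.median(p[:,2]))
E
```

```text
[0.54211714 0.0598487  0.2309967 ] 2.8 [[ 0.    -0.966 -0.259  0.064]
 [ 1.    -0.     0.001  0.   ]
 [-0.001 -0.259  0.966 -0.143]
 [ 0.     0.     0.     1.   ]]
tab 390 ((543.6092529296875, 59.764591217041016), (9.594452857971191, 54.67380142211914), 5.782167434692383) [0.53661043 0.03233477 0.04272015] [0.55069309 0.0870115  0.05125517] 0.04822179848381056
```

View pics/w1.png

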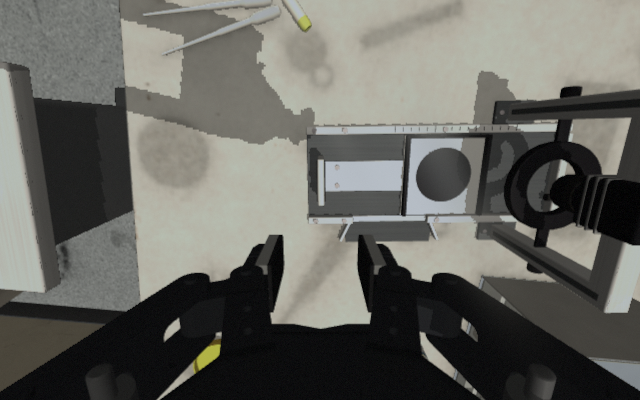

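The wrist view shows the tab at (321,182), the nest at (445,175), and the gap with its ramp at about (390,232). Next I refine the imager pose from this cloud.

```bash
python3 - <<'E'
from h import *
d=np.load('w1.npz'); W=d['W']; x,y,z=W[...,0],W[...,1],W[...,2]; ok=d['z']>0
yaw=np.radians(5.75)
for it in range(2):
    ex=np.array([np.cos(yaw),np.sin(yaw)]); ey=np.array([-ex[1],ex[0]]); C=np.array([.636,.0725])
    a=(W[...,:2]-C)@ex; b=(W[...,:2]-C)@ey
    R=ok&(z>.008)&(z<.018)
    sl=[]
    for s in (1,-1):
        m=R&(abs(b*s-.059)<.012)&(a<.09)&(a>-.12)&((s>0)|(a<-.058)|(a>.058)); p=np.stack([a[m],b[m]],1)
        k=np.polyfit(p[:,0],p[:,1],1); sl.append(k[0]); print(s,m.sum(),k.round(4),'amin/max',np.percentile(p[:,0],[.5,99.5]).round(4),'b',np.percentile(p[:,1],[1,99]).round(4))
        if s<0:
            aa=p[:,0]; print('gap edges',aa[aa<0].max(),aa[aa>0].min() if (aa>0).any() else None)
    yaw+=sl[0]; print('yaw',np.degrees(yaw))
m=ok&(z>.042)&(z<.055)&(abs(b)<.05)&(a<0); print('tab a',np.percentile(a[m],[2,98]),np.percentile(b[m],[2,98]))
# front edge of bed and sill
br=d['im'].sum(-1)
m=ok&(abs(z-.012)<.006)&(b<-.066)&(b>-.1)&(a>-.08)&(a<.08); 
for s in(1,-1): q=m&(a*s>0); print('cheek',s,q.sum(),a[q].mean(),b[q].min(),b[q].max())
for s in(1,-1):
  for lo in (-.07,-.08,-.09):
    q=ok&(z>.006)&(z<.018)&(b<lo)&(b>lo-.01)&(a*s>.04)&(a*s<.08); print(s,lo,a[q].mean().round(4) if q.any() else None)
E
```

```text
1 1519 [-0.0003  0.0553] amin/max [-0.1107  0.0889] b [0.0475 0.062 ]
-1 473 [ 0.0158 -0.0608] amin/max [-0.1091  0.0896] b [-0.0679 -0.0554]
gap edges -0.058022223370836866 0.05800925357150589
yaw 5.734381472408341
1 1519 [-0.      0.0553] amin/max [-0.1107  0.0889] b [0.0476 0.0621]
-1 472 [ 0.0163 -0.0608] amin/max [-0.1091  0.0894] b [-0.0679 -0.0554]
gap edges -0.058005788207050636 0.058026764037349986
yaw 5.734319439274193
tab a [-0.09799014 -0.08846699] [-0.0294163   0.02280169]
cheek 1 93 0.05137682811162241 -0.090553892573881 -0.06612399550009242
cheek -1 112 -0.05161762437960381 -0.09223972396028836 -0.06601365875072394
1 -0.07 0.0583
1 -0.08 0.0636
1 -0.09 0.0666
-1 -0.07 -0.0586
-1 -0.08 -0.0637
-1 -0.09 -0.066
```

play_rows(
  plan=[
    [40,[0,0.004,0.3],0],
    [40,[0,0.004,0.53],0],
    [40,[0,0.004,0.53],0],
    [40,[0,0.004,0.53],0],
    [40,[0,0.004,0.53],0],
    [40,[0,0.004,0.53],0],
    [14,[0,0.004,0.53],0],
    [14,[0,0.004,0.53],0],
    [14,[0,0.004,0.53],0],
    [14,[0,0.004,0.53],0],
  ],
)

```text
time_s: 3.85
eef_pos: [0.5445, 0.0582, 0.021]
eef_rot: [0.001, 0.671, 0.741, 0.001]
wrist_force: [0.3, 0.8, -0.3]
opening: 0.163
grasp_force: 0.0
```

play_rows(
  plan=[
    [14,[0,-0.04,0],0],
    [14,[0,-0.08,0],0],
    [14,[0,-0.115,0],0],
    [14,[0,-0.14,0],0],
    [14,[0,-0.155,0],0],
    [14,[0,-0.165,0],0],
    [14,[0,-0.17,0],0],
    [14,[0,-0.175,0],0],
    [14,[0,-0.178,0],0],
    [14,[0,-0.178,0],0],
  ],
)

```text
time_s: 4.85
eef_pos: [0.4723, 0.0512, 0.0192]
eef_rot: [-0.0, 0.671, 0.741, -0.0]
wrist_force: [2.0, -0.3, 1.6]
opening: 0.163
grasp_force: 0.8
```

```bash
python3 - <<'E'
from h import *
o=get_obs(); print(o['eef_pos'],o['wrist_force'])
E
```

```text
[0.47230752 0.05119792 0.0191848 ] [ 1.97995081 -0.30008048  1.56713052]
```

play_rows(
  plan=[
    [14,[0,-0.006,0],0],
    [14,[0,-0.012,0],0],
    [14,[0,-0.018,0],0],
    [14,[0,-0.018,0],0],
  ],
)

```text
time_s: 5.25
eef_pos: [0.4713, 0.0506, 0.0206]
eef_rot: [0.005, 0.671, 0.741, 0.005]
wrist_force: [23.0, 5.3, -14.0]
opening: 0.161
grasp_force: 11.2
```

play_rows(
  plan=[
    [14,[0,0.018,0],0],
    [25,[0,0.018,0],0],
    [40,[0,0.018,-0.05],0],
    [40,[0,0.018,-0.2],0],
    [40,[0,0.018,-0.3],0],
    [40,[-0.1,0.018,-0.42],0],
    [40,[-0.1,0.018,-0.42],0],
    [40,[-0.1,0.018,-0.42],0],
  ],
)

```text
time_s: 6.05
eef_pos: [0.4768, 0.0103, 0.1885]
eef_rot: [0.001, 0.672, 0.741, 0.0]
wrist_force: [-0.7, -0.1, -0.1]
opening: 0.464
grasp_force: 0.0
```

```bash
cat >> h.py <<'E'
yaw=np.radians(5.75); ex=np.array([np.cos(yaw),np.sin(yaw)]); ey=np.array([-ex[1],ex[0]]); C=np.array([.6363,.0697])
def ab(W): return (W[...,:2]-C)@ex,(W[...,:2]-C)@ey
E
python3 - <<'E'
from h import *
o=get_obs(); print(o['eef_pos'],o['eef_rot'],o['time_s'],o['wrist_force'])
c=camera('top'); W=cloud(c); save('pics/top2.png',c['image']); a,b=ab(W); z=W[...,2]
m=(c['range_z']>0)&(z>.042)&(z<.055)&(abs(b)<.04)&(a<-.1)&(a>-.2); print('tab a',m.sum(),a[m].mean() if m.any() else 0)
for d in masks_of(c,'dish')[:3]:
    p=W[d['mask']]; rgb=c['image'][d['mask']].mean(0); p=p[p[:,2]>.01]; (cx,cy),r=cv2.minEnclosingCircle(p[:,:2].astype(np.float32)); print(d['conf'],rgb.round(),cx,cy,r,p[:,:2].mean(0))
for l in ['jar','beaker']:
    for d in masks_of(c,l)[:1]:
        p=W[d['mask']]; p=p[p[:,2]>.05]; print(l,p.mean(0).round(4),p.min(0).round(3),p.max(0).round(3))
E
```

```text
[0.47681832 0.01032231 0.18850067] [1.01855698e-03 6.71733980e-01 7.40791600e-01 4.77147217e-04] 6.05 [-0.68637704 -0.07689962 -0.09320001]
tab a 0 0
0.81 [147. 151.  62.] 0.42812085151672363 -0.1448453813791275 0.15177227556705475 [ 0.42167586 -0.25050509]
0.58 [135. 134. 127.] 0.499213308095932 -0.1705886423587799 0.19026438891887665 [ 0.55050554 -0.30502371]
0.57 [144. 148.  63.] 0.5750386118888855 -0.18213146924972534 0.23786135017871857 [ 0.68829502 -0.33127283]
jar [ 0.7015 -0.1898  0.0705] [ 0.431 -0.213  0.05 ] [0.729 0.007 1.025]
beaker [0.7722 0.0888 0.1483] [ 0.431 -0.006  0.05 ] [0.82  0.186 1.025]
```

play_rows(
  plan=[
    [40,[-0.956,0.023,0],0.159],
    [40,[-0.956,0.023,0],0.159],
    [40,[-0.956,0.023,0],0.159],
    [40,[-0.956,0.023,0],0.159],
    [40,[-0.956,0.023,0],0.159],
    [40,[-0.956,0.023,0],0.159],
    [40,[-0.956,0.023,0],0.159],
    [40,[-0.956,0.023,0.2],0.159],
    [40,[-0.956,0.023,0.3],0.159],
    [40,[-0.956,0.023,0.3],0.159],
  ],
)

```text
time_s: 7.25
eef_pos: [0.5204, -0.3658, 0.0599]
eef_rot: [-0.005, 0.834, 0.552, -0.001]
wrist_force: [-0.9, 0.5, -0.2]
opening: 0.464
grasp_force: 0.0
```

```bash
python3 - <<'E'
from h import *
o,c,W=wrist(); save('pics/w2.png',c['image'])
q=o['eef_rot']; print(o['eef_pos'],np.degrees(2*np.arctan2(q[2],q[1])),o['time_s'])
c=camera('top'); W=cloud(c); save('pics/top3.png',cv2.resize(c['image'][110:310,190:460],None,fx=2.9,fy=2.9)); a,b=ab(W); z=W[...,2]
m=(c['range_z']>0)&(z>.042)&(z<.055)&(abs(b)<.04)&(a<-.1)&(a>-.2); print('tab a',m.sum(),a[m].mean() if m.any() else 0)
E
```

```text
[ 0.52043981 -0.3657707   0.05992822] 67.03213087900403 7.25
tab a 83 -0.16177149289316917
```

View pics/w2.png

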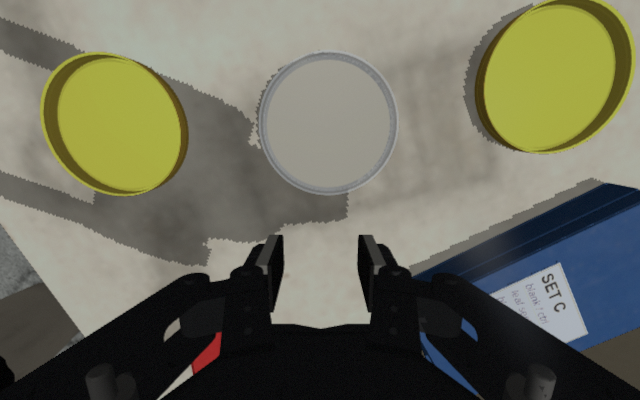

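The centred grey dish is at (327,122) with the yellow ones left and right. A blue box at (510,270) and something red at (205,350) lie behind the gripper, so I check their heights before lowering.

```bash
python3 - <<'E'
from h import *
W=np.load('top0.npz')['W']; th=np.radians(67); t=np.array([.523,-.3695]); d=np.array([np.cos(th),np.sin(th)]); n=np.array([d[1],-d[0]])
f=(W[...,:2]-t)@d; l=(W[...,:2]-t)@n; z=W[...,2]
for F in np.arange(-.16,.03,.02):
    print('%.2f'%F,[int(1000*np.percentile(z[(abs(f-F)<.01)&(abs(l-L)<.01)],90)) if ((abs(f-F)<.01)&(abs(l-L)<.01)).any() else -9 for L in np.arange(-.1,.11,.02)])
E
```

```text
-0.16 [35, 43, 42, -9, -9, -9, -9, -9, -9, -9, -9]
-0.14 [39, 46, 42, 0, -9, -9, -9, -9, -9, -9, -9]
-0.12 [41, 44, 40, 2, 2, 2, 0, -9, -9, 34, 38]
-0.10 [41, 44, 2, 3, 2, 2, 2, 2, 1, 37, 37]
-0.08 [40, 44, 3, 2, 3, 2, 2, 2, 23, 38, 37]
-0.06 [33, 38, 3, 2, 2, 2, 2, 2, 36, 38, 39]
-0.04 [2, 2, 2, 1, 2, 2, 2, 2, 25, 37, 38]
-0.02 [2, 1, 2, 1, 2, 1, 2, 2, 2, 2, 34]
-0.00 [2, 2, 1, 2, 2, 2, 2, 2, 1, 2, 2]
0.02 [2, 2, 2, 2, 3, 16, 10, 1, 2, 2, 2]
```

play_rows(
  plan=[
    [40,[0,0,0.08],0],
    [40,[0,0,0.13],0],
    [40,[0,0,0.13],0],
    [40,[0,0,0.13],0],
    [40,[0,0,0.13],0],
  ],
)

```text
time_s: 7.85
eef_pos: [0.5248, -0.3689, 0.0174]
eef_rot: [0.001, 0.833, 0.553, 0.0]
wrist_force: [-0.6, 0.6, 0.7]
opening: 0.467
grasp_force: 0.0
```

play_rows(
  plan=[
    [40,[0,0,0.02],0],
    [40,[0,0,0.035],0],
    [40,[0,0,0.04],0],
    [40,[0,0,0.04],0],
  ],
)

```text
time_s: 8.25
eef_pos: [0.5234, -0.3681, -0.001]
eef_rot: [-0.0, 0.834, 0.553, -0.0]
wrist_force: [0.2, -0.0, -0.4]
opening: 0.465
grasp_force: 0.0
```

play_rows(
  plan=[
    [40,[0.02,0,0],0],
    [40,[0.045,0,0],0],
    [40,[0.075,0,0],0],
    [40,[0.11,0,0],0],
    [40,[0.15,0,0],0],
    [40,[0.19,0,0],0],
    [40,[0.23,0,0],0],
    [40,[0.27,0,0],0],
    [40,[0.3,0,0],0],
    [40,[0.32,0,0],0],
  ],
)

```text
time_s: 9.25
eef_pos: [0.5739, -0.249, -0.0007]
eef_rot: [-0.0, 0.833, 0.553, 0.0]
wrist_force: [-0.8, -0.1, 0.4]
opening: 0.468
grasp_force: 0.1
```

```bash
cat >> h.py <<'E'
def dish():
    for n in ('wrist','top'):
        if n=='wrist': o,c,W=wrist()
        else: c=camera(n); W=cloud(c); o=get_obs()
        for d in masks_of(c,'dish')[:4]:
            i=c['image'][d['mask']].mean(0)
            if i[2]<.7*i[0]: continue
            p=W[d['mask']&(c['range_z']>0)]; p=p[(p[:,2]>.008)&(p[:,2]<.04)]
            if len(p)<20: continue
            r=cv2.minAreaRect(p[:,:2].astype(np.float32)); e=np.array(r[0])-C
            print(n,round(d['conf'],2),'ctr',np.round(r[0],4),'size',np.round(r[1],3),'mean',p.mean(0).round(4),'im ab',(e@ex).round(4),(e@ey).round(4))
    q=o['eef_rot']; e=np.array(o['eef_pos'][:2])-C; print('tcp',o['eef_pos'].round(4),'yaw',np.degrees(2*np.arctan2(q[2],q[1])).round(2),'ab',(e@ex).round(4),(e@ey).round(4),o['wrist_force'].round(1),o['time_s'])
    return c
E
python3 -c "
from h import *
dish()"
```

```text
wrist 0.6 ctr [ 0.5933 -0.2055] size [0.09 0.09] mean [ 0.5943 -0.2025  0.0157] im ab -0.0704 -0.2695
top 0.89 ctr [ 0.6002 -0.1914] size [0.066 0.089] mean [ 0.5979 -0.194   0.0154] im ab -0.062 -0.2562
tcp [ 0.5736 -0.2499 -0.0008] yaw 67.13 ab -0.0945 -0.3118 [0.3 0.2 0.2] 9.4
```

play_rows(
  plan=[
    [40,[0.02,0,0],0],
    [40,[0.05,0,0],0],
    [40,[0.085,0,0],0],
    [40,[0.125,0,0],0],
    [40,[0.17,0,0],0],
    [40,[0.215,0,0],0],
    [40,[0.26,0,0],0],
    [40,[0.305,0,0],0],
    [40,[0.345,0,0],0],
    [40,[0.367,0,0],0],
  ],
)

```text
time_s: 10.45
eef_pos: [0.6311, -0.1132, -0.0008]
eef_rot: [-0.0, 0.833, 0.553, 0.0]
wrist_force: [-0.8, -0.4, 0.5]
opening: 0.47
grasp_force: 0.2
```

```bash
python3 -c "
from h import *
dish()"
```

```text
wrist 0.69 ctr [ 0.6502 -0.0696] size [0.09 0.09] mean [ 0.6516 -0.0667  0.0156] im ab -0.0001 -0.14
wrist 0.41 ctr [ 0.7073 -0.1807] size [0.013 0.039] mean [ 0.7126 -0.1799  0.021 ] im ab 0.0456 -0.2563
top 0.65 ctr [ 0.6646 -0.0519] size [0.053 0.063] mean [ 0.6622 -0.0444  0.0157] im ab 0.016 -0.1239
tcp [ 0.6307 -0.1146 -0.0008] yaw 67.15 ab -0.0241 -0.1828 [ 0.6 -0.3 -0.7] 10.6
```

play_rows(
  plan=[
    [40,[-0.04,0,0],0],
    [40,[-0.05,0,-0.05],0],
    [40,[-0.05,0.02,-0.2],0],
    [40,[-0.02,0.079,-0.25],-0.159],
    [40,[-0.02,0.079,-0.25],-0.159],
    [40,[-0.02,0.079,-0.25],-0.159],
    [40,[-0.02,0.079,-0.25],-0.159],
    [40,[-0.02,0.079,-0.15],-0.159],
    [40,[-0.02,0.079,-0.08],-0.159],
    [40,[-0.02,0.079,-0.08],-0.159],
  ],
)

```text
time_s: 11.65
eef_pos: [0.6521, -0.1354, 0.0263]
eef_rot: [-0.004, 0.672, 0.741, -0.002]
wrist_force: [-0.5, 0.6, -1.9]
opening: 0.466
grasp_force: 0.0
```

```bash
python3 -c "
from h import *
c=dish()
o,c,W=wrist(); save('pics/w3.png',c['image'])"
```

```text
wrist 0.94 ctr [ 0.6509 -0.0686] size [0.09 0.09] mean [ 0.6508 -0.066   0.0157] im ab 0.0007 -0.139
top 0.72 ctr [ 0.6602 -0.0423] size [0.038 0.086] mean [ 0.6592 -0.0447  0.0155] im ab 0.0126 -0.1138
tcp [ 0.6571 -0.1363  0.0327] yaw 95.64 ab 0.0 -0.207 [ 0.6 -0.4  0.9] 11.8
```

View pics/w3.png

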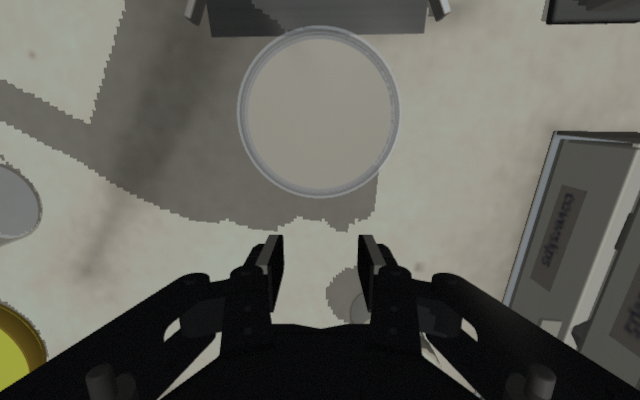

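play_rows(
  plan=[
    [40,[0.02,0,0.02],0],
    [40,[0.025,0,0.05],0],
    [40,[0.03,0,0.07],0],
    [40,[0.045,0,0.07],0],
    [40,[0.07,0,0.07],0],
    [40,[0.1,0,0.07],0],
    [40,[0.13,0,0.07],0],
    [40,[0.16,0,0.07],0],
    [40,[0.19,0,0.07],0],
    [40,[0.21,0,0.07],0],
  ],
)

```text
time_s: 12.9
eef_pos: [0.6482, -0.0498, 0.0035]
eef_rot: [0.0, 0.671, 0.742, 0.0]
wrist_force: [0.2, -0.3, 1.2]
opening: 0.467
grasp_force: 0.3
```

```bash
python3 -c "
from h import *
dish()"
```

```text
wrist 0.82 ctr [ 0.6441 -0.0033] size [0.089 0.089] mean [0.6434 0.0011 0.0206] im ab 0.0004 -0.0734
top 0.45 ctr [ 0.6668 -0.0021] size [0.043 0.028] mean [ 0.6671 -0.0044  0.0191] im ab 0.0231 -0.0745
tcp [ 0.6482 -0.0505  0.0034] yaw 95.77 ab -0.0002 -0.1208 [-0.1  0.1 -0.4] 13.05
```

play_rows(
  plan=[
    [40,[0.015,0,-0.002],0],
    [40,[0.035,0,-0.005],0],
    [40,[0.055,0,-0.007],0],
    [40,[0.075,0,-0.008],0],
    [40,[0.095,0,-0.008],0],
    [40,[0.115,0,-0.008],0],
    [40,[0.135,0,-0.008],0],
    [40,[0.15,0,-0.008],0],
    [40,[0.163,0,-0.008],0],
    [40,[0.172,0,-0.008],0],
  ],
)

```text
time_s: 14.1
eef_pos: [0.6412, 0.0178, 0.0064]
eef_rot: [-0.0, 0.671, 0.742, -0.0]
wrist_force: [-0.0, -0.2, -0.2]
opening: 0.47
grasp_force: 0.1
```

```bash
python3 -c "
from h import *
dish()"
```

```text
wrist 0.59 ctr [0.6369 0.0652] size [0.09 0.09] mean [0.6365 0.0681 0.02  ] im ab 0.0001 -0.0045
top 0.6 ctr [0.647  0.0758] size [0.06  0.039] mean [0.6507 0.0741 0.02  ] im ab 0.0113 0.005
tcp [0.6414 0.0174 0.0065] yaw 95.72 ab -0.0002 -0.0525 [-0.4 -0.8  0.6] 14.25
```

play_rows(
  plan=[
    [40,[0.005,0,0],0],
    [40,[0.01,0,0],0],
    [40,[0.01,0,0],0],
    [40,[0,0,0],0],
    [40,[-0.03,0,-0.01],0],
    [40,[-0.05,0,-0.06],0],
    [40,[-0.05,0,-0.2],0],
    [40,[-0.05,0,-0.35],0],
    [40,[-0.05,0,-0.45],0],
    [40,[-0.05,0,-0.45],0],
  ],
)

```text
time_s: 15.3
eef_pos: [0.6478, -0.0045, 0.1957]
eef_rot: [0.006, 0.671, 0.741, 0.004]
wrist_force: [-0.1, 0.3, 0.6]
opening: 0.469
grasp_force: 0.0
```

```bash
python3 -c "
from h import *
dish()
o,c,W=wrist(); save('pics/w4.png',c['image']); np.savez('w4.npz',W=W,im=c['image'],z=c['range_z'])
print(o['eef_pos'])"
```

```text
wrist 0.66 ctr [0.6372 0.0682] size [0.089 0.089] mean [0.6368 0.0697 0.0201] im ab 0.0007 -0.0016
top 0.71 ctr [0.6573 0.0639] size [0.08  0.044] mean [0.6554 0.066  0.02  ] im ab 0.0203 -0.0079
top 0.58 ctr [0.7181 0.0936] size [0.235 0.066] mean [0.7328 0.1066 0.0151] im ab 0.0837 0.0156
tcp [ 0.6435 -0.0035  0.187 ] yaw 95.67 ab -0.0001 -0.0736 [-0.4  0.6 -1.1] 15.45
[ 0.64255096 -0.00319397  0.18527709]
```

View pics/w4.png

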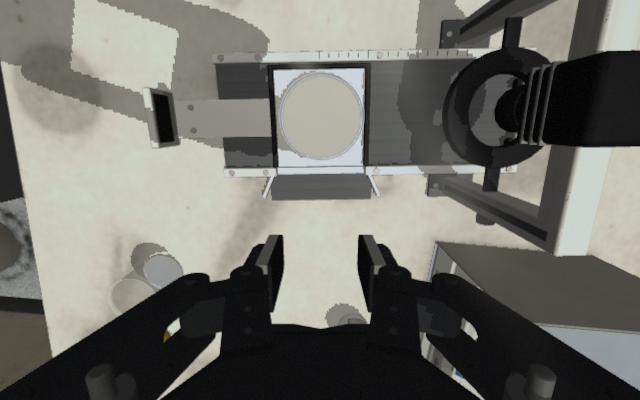

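play_rows(
  plan=[
    [40,[0.183,-0.4,0],0],
    [40,[0.183,-0.4,0],0],
    [40,[0.183,-0.4,0],0],
    [40,[0.183,-0.4,0],0],
    [40,[0.183,-0.4,0],0],
    [40,[0.183,-0.4,0.1],0],
    [40,[0.183,-0.4,0.2],0],
    [40,[0.183,-0.4,0.2],0],
    [40,[0.183,-0.4,0.2],0],
  ],
)

```text
time_s: 16.45
eef_pos: [0.4763, 0.0541, 0.1056]
eef_rot: [-0.001, 0.671, 0.741, -0.001]
wrist_force: [0.5, -0.0, -0.1]
opening: 0.466
grasp_force: 0.0
```

```bash
python3 -c "
from h import *
o,c,W=wrist(); a,b=ab(W); z=W[...,2]
m=(c['range_z']>0)&(z>.042)&(z<.055)&(abs(b)<.04)&(a<-.1)&(a>-.2); p=W[m]
r=cv2.minAreaRect(p[:,:2].astype(np.float32)*1000); print(m.sum(),r,o['eef_pos'])"
```

```text
936 ((474.6859130859375, 51.73369216918945), (9.875287055969238, 55.391597747802734), 5.879443168640137) [0.47633392 0.05411405 0.10563344]
```

play_rows(
  plan=[
    [40,[0,-0.003,0.08],0],
    [40,[0,-0.003,0.16],0],
    [40,[0,-0.003,0.21],0],
    [40,[0,-0.003,0.21],0],
    [40,[0,-0.003,0.21],0],
    [16,[0,-0.003,0.21],0],
    [16,[0,-0.003,0.21],0],
    [16,[0,-0.003,0.21],0],
    [16,[0,-0.003,0.21],0],
  ],
)

```text
time_s: 17.4
eef_pos: [0.4761, 0.0541, 0.0231]
eef_rot: [0.0, 0.671, 0.741, 0.0]
wrist_force: [-0.7, 1.1, 0.3]
opening: 0.189
grasp_force: 0.0
```

play_rows(
  plan=[
    [16,[0,0.01,0],0],
    [16,[0,0.025,0],0],
    [16,[0,0.05,0],0],
    [16,[0,0.08,0],0],
    [16,[0,0.115,0],0],
    [16,[0,0.15,0],0],
    [16,[0,0.185,0],0],
    [16,[0,0.22,0],0],
    [16,[0,0.245,0],0],
    [16,[0,0.26,0],0],
  ],
)

```text
time_s: 18.4
eef_pos: [0.58, 0.0647, 0.0221]
eef_rot: [-0.0, 0.671, 0.741, -0.0]
wrist_force: [-1.5, 1.9, 1.4]
opening: 0.192
grasp_force: 1.1
```

play_rows(
  plan=[
    [16,[0,0.015,0],0],
    [16,[0,0.035,0],0],
    [16,[0,0.055,0],0],
    [16,[0,0.075,0],0],
    [16,[0,0.09,0],0],
    [16,[0,0.1,0],0],
    [16,[0,0.11,0],0],
    [16,[0,0.117,0],0],
    [16,[0,0.122,0],0],
    [16,[0,0.122,0],0],
  ],
)

```text
time_s: 19.4
eef_pos: [0.6271, 0.0693, 0.0225]
eef_rot: [-0.001, 0.671, 0.741, -0.001]
wrist_force: [-5.5, 0.8, 3.1]
opening: 0.192
grasp_force: 2.3
```

play_rows(
  plan=[
    [16,[0,0.005,0],0],
    [16,[0,0.01,0],0],
    [16,[0,0.015,0],0],
    [16,[0,0.015,0],0],
  ],
)

```text
time_s: 19.8
eef_pos: [0.6272, 0.0694, 0.0222]
eef_rot: [-0.005, 0.671, 0.742, -0.006]
wrist_force: [-27.1, -3.8, 21.3]
opening: 0.185
grasp_force: 14.0
```

At the end stop. I back off to centre the fingers, open them and lift away.

play_rows(
  plan=[
    [16,[0,-0.01,0],0],
    [30,[0,-0.01,0],0],
    [30,[0,-0.01,0],0],
    [30,[0,-0.01,-0.06],0],
    [30,[0,-0.01,-0.15],0],
    [30,[0,-0.2,-0.3],0],
    [30,[0,-0.4,-0.4],0],
    [30,[0,-0.5,-0.4],0],
    [30,[0,-0.5,-0.4],0],
  ],
)

```text
time_s: 20.7
eef_pos: [0.4544, 0.0517, 0.176]
eef_rot: [0.001, 0.671, 0.741, 0.001]
wrist_force: [-0.4, 0.0, 0.6]
opening: 0.347
grasp_force: 0.0
```

```bash
python3 -c "
from h import *
o,c,W=wrist(); a,b=ab(W); z=W[...,2]; save('pics/w5.png',c['image'])
m=(c['range_z']>0)&(z>.042)&(z<.055)&(abs(b)<.035)&(a<.03)&(a>-.1); print('tab',m.sum(),a[m].mean(),b[m].mean(),o['eef_pos'],o['wrist_force'],o['time_s'])
c=camera('scene'); W=cloud(c); save('pics/s5.png',cv2.resize(c['image'][130:310,190:430],None,fx=3,fy=3))
for l in ['dish','jar','beaker']:
  for d in masks_of(c,l)[:4]:
    p=W[d['mask']]; e=ab(np.median(p,0)); print(l,round(d['conf'],2),c['image'][d['mask']].mean(0).round(),np.median(p,0).round(3),np.round(e,3))
"
```

```text
tab 675 -0.01444140193992786 0.0012546546461965425 [0.45441829 0.05171931 0.17602094] [-0.41168806  0.02950793  0.63353016] 20.7
dish 0.92 [169. 157.  75.] [ 0.417 -0.245  0.014] [-0.25  -0.291]
dish 0.64 [159. 154. 145.] [0.773 0.098 0.018] [0.138 0.014]
jar 0.59 [129. 126. 116.] [ 0.705 -0.174  0.022] [ 0.044 -0.249]
beaker 0.59 [159. 154. 145.] [ 0.451 -0.129  0.036] [-0.204 -0.179]
```

View pics/s5.png

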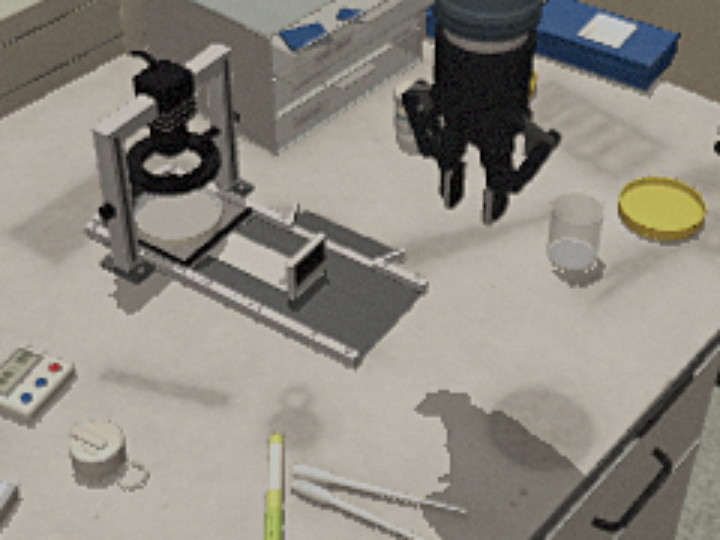

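The scene view shows the stage under the ring light with the dish in it at about (180,220), and the jar and beaker standing. I'll check the tab travel with the same top-camera measure as before.

```bash
python3 -c "
from h import *
for i in range(2):
  c=camera('top'); W=cloud(c); a,b=ab(W); z=W[...,2]
  m=(c['range_z']>0)&(z>.042)&(z<.055)&(abs(b)<.04)&(a>-.06)&(a<.04); print('tab',m.sum(),a[m].mean(),np.percentile(a[m],[5,50,95]),b[m].min(),b[m].max())
o,c,W=wrist(); a,b=ab(W); z=W[...,2]
m=(c['range_z']>0)&(z>.042)&(z<.055)&(abs(b)<.035)&(a<.03)&(a>-.1); print(np.percentile(a[m],[2,98])); m&=z>.0465; print(np.percentile(a[m],[2,98]))
d=np.load('w4.npz'); a,b=ab(d['W']); z=d['W'][...,2]
m=(d['z']>0)&(z>.042)&(z<.055)&(abs(b)<.035)&(a<-.1)&(a>-.2); print('w4',np.percentile(a[m],[2,98]))
"
```

```text
tab 77 -0.012263633108089131 [-0.01632487 -0.01277225 -0.00734043] -0.024832704014294278 0.02895418857530321
tab 80 -0.012336907384935947 [-0.01675586 -0.0127813  -0.00734423] -0.02502516531379499 0.02888318855643942
[-0.01792588 -0.00924832]
[-0.01685735 -0.00914112]
w4 [-0.16567061 -0.15684827]
```

```bash
python3 -c "
from bench import *
print(hand_in())"
```

```text
the job is handed in; nothing more can be done
None
```

I handed the job in at about 21 s of the 72 s. The dish measured flat and within 2 mm of the nest's centre at loading, and the stage then went home to its end stop with the dish in it (149.5 mm measured travel). The robot was clear of everything; the judge returned no verdict.

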